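# Zero the coating-thickness gauge on its reference plate

### The arm

A 6-joint arm with a two-finger parallel gripper is mounted at the origin on the work surface. World frame = base frame: x ahead of the robot, y to its left, z up, the work surface at z = 0. Lengths are in m, angles in rad, forces in N, time in s.
With the tool pointing down it reaches from about 0.35 to 0.775 m from the base axis. Payload 5.5 kg.
Tool frame: the origin (TCP) lies at the very end of the fingers, on their centre line; the grasp point (between the pads) lies 19 mm behind it; z points along the fingers, x is the direction in which the jaws open and shut, and the axes are right-handed (so a half turn about z gives the same grasp; the last joint's range is limited). The gripper opens to 85 mm and grips with 20 to 120 N. Pads are 22 mm wide; open, the fingers measure 114 mm over their backs; the gripper's body (76 mm by 85 mm) begins 54 mm behind the grasp point. The pads swing forward as they close: fully open they stand 13 mm farther back than shut.
Start: joints at [-1.282, 0.313, 0.046, 1.304, 0, 1.431], TCP at [0.239, -0.523, 0.231] pointing down, gripper open.
Joint ranges: [-2.76, 2.76], [-0.86, 1.69], [-1.03, 1.26], [-2.2, 2.34], [-1.47, 1.5], [-3.14, 3.14]. Speed limits (rad/s): [2.57, 2.57, 3.14, 3.14, 3.14, 3.14].

### API

Orientations are given as a unit quaternion [w, x, y, z].
In Python, from workcell import env gives the robot as it stands.
- The arm moves only by the shell command python3 -m inch 'ROWS' [FORCE]. ROWS is JSON, a list of rows, each a list of 7 numbers: the turn, a rotation vector about the tool's x, y, z each as a share of 8 degrees, from -1 to 1, then the shift along the tool's x, y, z each as a share of 0.05 m, from -1 to 1, then the closure, from 0 (fully open) to 1 (shut). A call has 1 to 12 rows; each row shifts and turns the commanded pose from where the row before left it, along the tool's axes as they then stand; what a row does not reach is not made up. A row lasts 1/10 s, in which the tool goes at most 50 mm and 8.59 degrees, less where a joint would pass 70% of its speed; a pose out of reach is approached as far as the arm can. A call with a number of a shift or a turn outside -1 to 1 is refused whole. A call with a gripper value outside its range is refused whole. The fingers move at their own pace and stop on an object; FORCE is the grip in N (left out, the last holds). Time passes only in rows, so rows that do not move let the fingers close. It gives the time, the measured TCP pose, the force and the opening at its end, in the units of the state.
- env.get_state(): the state, without advancing time (a new reading comes with each control period).
- env.read_camera(name): name is "side" or "top"; returns the picture (420x560x3 uint8, red, green, blue); there is no depth.
- env.calibration(name): a dict with "fx", "fy", "cx", "cy" (pixels), "k1" (the pictures are not rectified: a ray, as slopes to the right and down, at radius r is drawn at 1 + k1 r^2 times it, then the intrinsics apply), "rvec" (rotation vector, rad) and "tvec" (3), from world to camera coordinates, as OpenCV has them. Camera axes: x right, y down, z forward; pixel columns grow to the right and rows downward; lengths in m; the calibration is good to about 2 mm. A picture is of the moment at which its call begins. calibration takes no time and is no camera call.
- env.hand_in(): hands the job in, once; it reports no verdict.
The state is a dict: "clock": time; "joint_pos": joint angles; "qvel": joint speeds; "tau": joint torques, N m; "tcp_pos": TCP position; "orientation": TCP orientation; "wrist_force": force on the tool from outside, world axes, zero at the start; "ft_torque": the same for the moment, N m; "finger_gap": finger opening in m.
Only numpy, scipy, OpenCV 4.12 (cv2) and the standard library are available. Lean on these libraries where they do the work, as an engineer would, in place of code of your own. Each camera call takes 0.05 s, during which the arm holds its last target.

### The job

Zero the coating-thickness gauge: slide the white reference plate over the base of the measuring stand, without lifting it off and without touching the probe, until the probe's whole tip is above the plate's bare round spot, and leave it there. Then take the zeroing pin out of the wooden rack, put its thin end through the small round hole in the gauge's sloping panel and push the recessed zero button down; do not press it while the spot is not under the probe. Finish while holding: the fingers still gripping the pin and the pin still keeping the button down, everything else on the bench left where it stands.

Things in the scene. Friction and masses are not known exactly. Their poses are not given: they have to be found in the camera images.
- stand: Measuring stand, does not move: grey base 270 x 180 mm (x, y), its flat top 30 mm above the table; origin on the table under the base's centre, x runs from the open front end to the column. The upright column (21 mm thick, 230 mm high) stands at x = +108 mm; at 90 to 121 mm above the table a clamp arm runs from it along the base's middle line to the probe, around which it ends in a round clamp 27 mm across.
- probe_tip (a point): The tip of the stand's probe, 45 mm above the table, 15 mm above the base's top, at x = +20 mm, y = 0 of the stand. The probe is a fixed upright steel rod 16 mm thick and 84 mm long, tapering over its lowest 16 mm to a flat tip 4 mm across; the tip lies on its axis. The plate passes beneath with 5 mm to spare.
- plate: Loose white coated reference plate lying on the stand's base, 120 x 50 x 10 mm (x, y, z), 0.12 to 0.24 kg; origin at the centre of its underside. It slides freely on the base. It can be gripped across its 50 mm width; its end away from the spot (-x) stays well clear of probe and arm.
- plate_spot (a point): Centre of the bare metal spot, 14 mm across with a dark rim, on the plate's top face: at x = +38 mm, y = 0 of the plate, 22 mm from its +x end.
- gauge: The gauge, does not move: white wedge-shaped housing 190 x 200 mm (x, y), 40 mm high at the front (-x) and 91 mm at the back; its whole top is a grey panel that slopes 15 degrees down to the front, with a display at the back, two rows of flat keys at the front and the hole at the front right. Origin on the table under its centre.
- zero_hole (a point): Centre of the mouth of the round hole, 11 mm across, with a flat steel ring around it, in the panel's surface; its z axis points out of the hole, square to the panel (so leaning 15 degrees from vertical towards the gauge's front), its y axis is the gauge's y axis. The panel is 4 mm thick, the button lies in a wider hollow beneath.
- zero_button (a joint): Travel of the recessed zero button along the hole's axis, in m: 0 released, 0.004 fully down. A spring pushes it back: 1.5 N to start it, 4.5 N fully down, then it meets a firm stop.
- button_cap: The button's white cap, a disc 16 mm across that moves with the button; origin at the centre of its top face, which lies 9 mm inside the hole's mouth when released and 13 mm inside when fully down.
- pin: The zeroing pin, loose, 135 mm long, 0.035 to 0.06 kg: standing in one of the rack's three holes, thin end down. From the thin end up: steel pin 5 mm thick to 36 mm, aluminium handle 12 mm thick, a collar 18 mm across at 48 to 52 mm which rests on the rack's top, then 83 mm of round knurled handle standing free. Origin at the thin end's point, 4 mm above the table, z along the pin towards the handle's end.
- tool_rack: Wooden rack 140 x 44 mm (x, y), 52 mm high, does not move; origin on the table under its centre. Three holes 14 mm across and 50 mm deep at x = -50, 0 and +50 mm hold the zeroing pin, the brush and the spatula in any order.
- brush: Dusting brush with wooden handle, upright in the rack with its bristles up, 131 mm high; origin at its lower end.
- spatula: Steel spatula, upright in the rack with its flat blade up, 138 mm high; origin at its lower end.
- small_beaker: Glass beaker 50 mm across, 70 mm high, beyond the rack; origin at its foot.
- big_beaker: Glass beaker 94 mm across, 130 mm high, at the left; origin at its foot.
- weighing_bottle: Small glass jar 38 mm across, 50 mm high, in front of the rack; origin at its foot.
- coupon: Bare copper test coupon lying on the table at the left, 75 x 50 x 4 mm; origin at the centre of its underside.
- reagent_bottle: Amber glass bottle 64 mm across, 130 mm high, at the right; origin at its foot.
There are look-alikes about, which are no part of the job. There is more than one size of the plate; the job needs the smallest.

How it is judged:
On the way, in this order (a step that is already met when the one before it is completed fails the run):
1. the plate lies flat and still on the base with its bare spot under the probe's tip (horizontal distance between plate_spot and probe_tip below 0.005 m and angle between plate's own z axis and vertical below 0.05 rad and linear speed of plate below 0.01 m/s), for 0.3 s.
2. the gripped pin holds the zero button down through the hole (value of joint zero_button above 0.003 m and contact force between pin and button_cap above 1.5 N and contact force between the fingers and pin above 2 N), for 0.3 s.
At the end, for the whole second after the job is handed in: Through the last second the plate lies flat and still on the base with its spot's centre within 5 mm, horizontally, of the probe's tip; the fingers grip the zeroing pin (over 2 N), the pin presses on the button's cap (over 1.5 N), and the button is down by more than 3 of its 4 mm (all of step 1 and all of step 2 and height (world z) of plate below 0.034 m); the arm keeps its last pose, push and grip.
It fails at once if the plate is lifted off the base (more than 8 mm) (height (world z) of plate above 0.038 m).
It fails at once if the probe is touched (over 2 N) (contact force between anything else and probe above 2 N).
It fails at once if the button is pressed while the spot is not under the probe's tip (value of joint zero_button above 0.002 m and horizontal distance between plate_spot and probe_tip above 0.007 m).
It fails at once if a bystander is moved by more than 30 mm (distance of any of small_beaker, big_beaker, weighing_bottle, coupon, reagent_bottle, brush, spatula from where it was at the start of the episode above 0.03 m).
It also fails if it takes over 61 s, if anything falls off the work surface, if the arm or the gripper's body presses on something with over 40 N, if the wrist force passes 120 N, or if a joint passes its speed limit or range.

## Working session

There is one attempt and no reset: what is moved stays moved. The work goes in short steps, Python scripts to look and compute and a shell command to move; the robot and the scene stay as the last step left them, time stands still between calls to the robot, and variables do not carry over. Pictures are saved under pics/ and viewed, and the job is handed in when it is done.

```bash
ls; mkdir -p pics; python3 - <<'E'
from workcell import env
import cv2
print(env.get_state())
for n in("side","top"):
    print(n,env.calibration(n))
    cv2.imwrite(f"pics/{n}0.png",env.read_camera(n)[:,:,::-1])
E
```

```text
pics
{'clock': 0.0, 'joint_pos': array([-1.28158400e+00,  3.13983154e-01,  4.49979807e-02,  1.30361272e+00,
        2.21474746e-05,  1.43118375e+00]), 'qvel': array([-0.00043198,  0.00098654, -0.00099496, -0.00050701, -0.00036465,
        0.00190587]), 'tau': array([ 1.05165032e-03, -4.80632937e+01,  2.98528719e+01,  1.96679123e-02,
        3.06158222e-05, -5.47690746e-06]), 'tcp_pos': array([ 0.23893134, -0.52245082,  0.23042646]), 'orientation': array([-5.95962536e-04,  8.41368298e-01, -5.40461448e-01, -6.75544331e-04]), 'wrist_force': array([-0.51616378, -0.03072245, -0.04626419]), 'ft_torque': array([-0.07486097, -0.02862693,  0.03839278]), 'finger_gap': 0.08535648139957623}
side {'fx': 499.2293841231291, 'fy': 499.2293841231291, 'cx': 277.60018758119503, 'cy': 210.43992206625168, 'k1': -0.14842203530922596, 'rvec': array([ 0.26150616, -2.69118512,  1.41198069]), 'tvec': array([0.45207347, 0.12312265, 1.52741711])}
top {'fx': 475.74709010389967, 'fy': 475.74709010389967, 'cx': 272.74254219931674, 'cy': 216.18992107142566, 'k1': -0.04079105219033713, 'rvec': array([ 2.15531845, -2.21148553,  0.07014956]), 'tvec': array([-0.01716872,  0.47770071,  1.44610838])}
```

View pics/side0.png

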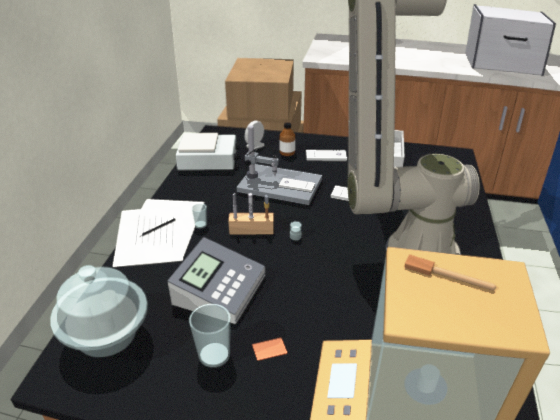

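View pics/top0.png

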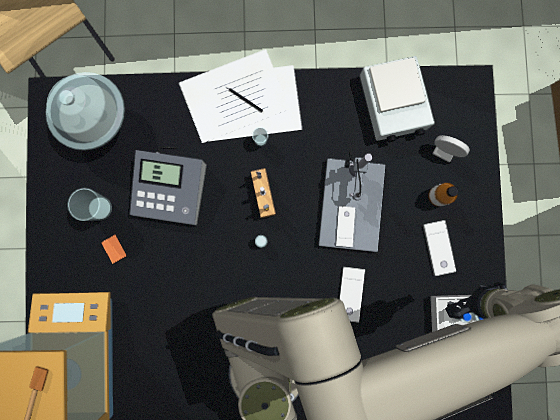

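```bash
cat > h.py <<'E'
import numpy as np, cv2
from workcell import env
from scipy.spatial.transform import Rotation as R
def cal(n):
    c=env.calibration(n); K=np.array([[c['fx'],0,c['cx']],[0,c['fy'],c['cy']],[0,0,1.]])
    return K,np.array([c['k1'],0,0,0,0.]),np.array(c['rvec']),np.array(c['tvec'])
def proj(n,P):
    K,d,r,t=cal(n); return cv2.projectPoints(np.atleast_2d(np.array(P,float)),r,t,K,d)[0].reshape(-1,2)
def ray(n,uv):
    K,d,r,t=cal(n); p=cv2.undistortPoints(np.array(uv,float).reshape(-1,1,2),K,d).reshape(-1,2)
    M=cv2.Rodrigues(r)[0]; return -M.T@t, np.c_[p,np.ones(len(p))]@M
def onz(n,uv,z):
    C,D=ray(n,uv); s=(z-C[2])/D[:,2]; return C+D*s[:,None]
def tri(uvs,uvt):
    # two-view
    out=[]
    for a,b in zip(np.atleast_2d(uvs),np.atleast_2d(uvt)):
        A=[];B=[]
        for n,u in(("side",a),("top",b)):
            C,D=ray(n,[u]);d=D[0]/np.linalg.norm(D[0]);P=np.eye(3)-np.outer(d,d);A.append(P);B.append(P@C)
        x,res,_,_=np.linalg.lstsq(np.vstack(A),np.hstack(B),rcond=None); out.append(np.r_[x,np.sqrt(res)])
    return np.array(out)
def snap(n,name):
    im=env.read_camera(n)[:,:,::-1].copy(); cv2.imwrite(f"pics/{name}.png",im); return im
def crop(im,x0,y0,x1,y1,s,name):
    c=cv2.resize(im[y0:y1,x0:x1],None,fx=s,fy=s,interpolation=cv2.INTER_CUBIC)
    cv2.imwrite(f"pics/{name}.png",c)
E
python3 - <<'E'
from h import *
t=cv2.imread("pics/top0.png"); s=cv2.imread("pics/side0.png")
crop(t,300,140,400,265,5,"t0stand"); 
crop(t,120,140,280,260,5,"t0gauge")
crop(s,160,110,340,330,3,"s0")
E
```

```text
(no output)
```

View pics/t0stand.png

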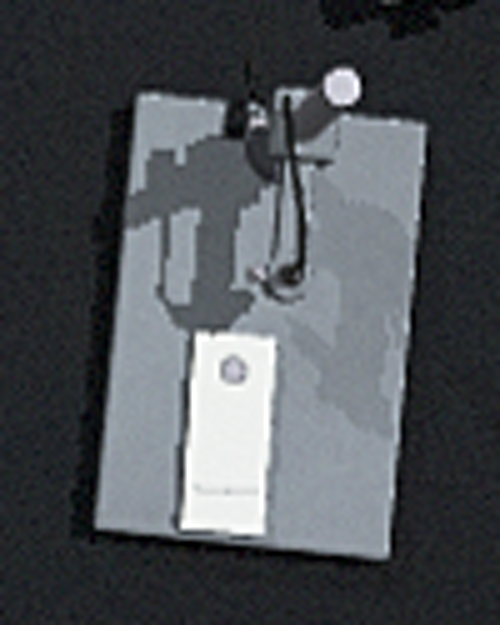

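View pics/t0gauge.png

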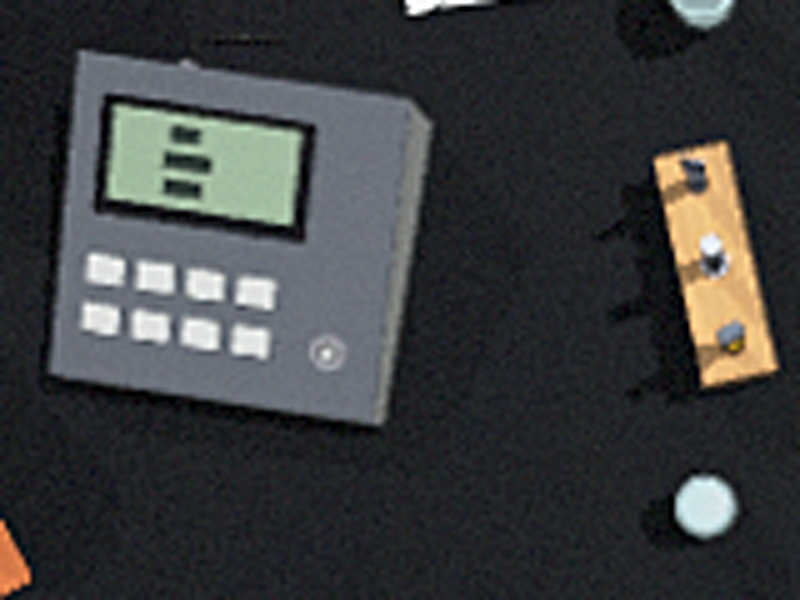

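View pics/s0.png

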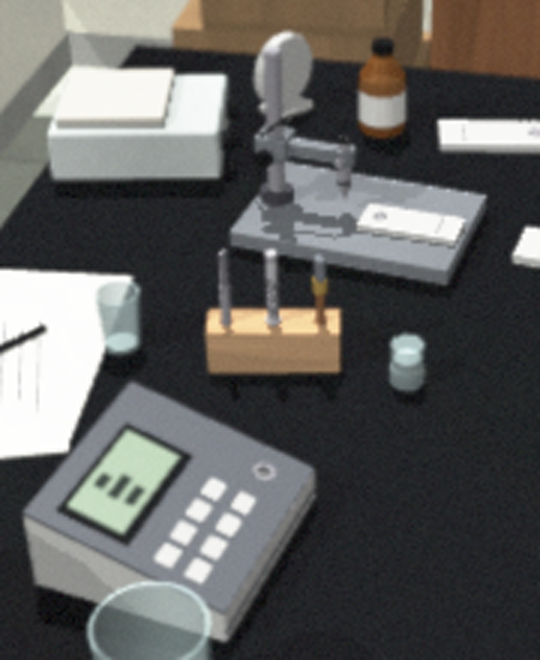

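```bash
python3 - <<'E'
from h import *
np.set_printoptions(precision=4,suppress=True)
s=cv2.imread("pics/side0.png")
crop(s,222,185,282,240,10,"s0rack"); crop(s,232,115,326,207,8,"s0stand")
T=lambda a,ox,oy,k=5:np.array(a)/k+np.array([ox,oy])-0.4
b=onz("top",T([(135,93),(427,122),(389,558),(95,528)],300,140),.03)
print("base",b,"sides",np.linalg.norm(b-np.roll(b,-1,0),axis=1))
c=b.mean(0); xd=(b[0]+b[1]-b[2]-b[3]); xd/=np.linalg.norm(xd); yaw=np.arctan2(xd[1],xd[0]); 
print("centre",c,"yaw",yaw,"tip",c+xd*.02)
p=onz("top",T([(195,332),(278,338),(266,535),(178,530)],300,140),.04)
pc=p.mean(0); pd=p[0]+p[1]-p[2]-p[3]; pd/=np.linalg.norm(pd)
print("plate",p,np.linalg.norm(p-np.roll(p,-1,0),axis=1),pc,np.arctan2(pd[1],pd[0]),"spot pred",pc+.038*pd)
print("spot top",onz("top",T([(233,369)],300,140),.04))
print("spot side",onz("side",T([(380,216)],160,110,3),.04))
r=onz("top",T([(655,157),(728,140),(778,368),(703,386)],120,140),.052)
print("rack",r,np.linalg.norm(r-np.roll(r,-1,0),axis=1),r.mean(0)); rd=(r[2]+r[3]-r[0]-r[1]);print(np.arctan2(rd[1],rd[0]))
print("hole",tri(T([(264,471)],160,110,3),T([(326,352)],120,140)))
g=T([(80,50),(410,100),(382,427),(50,376)],120,140)
print("g",onz("top",g[:2],.091),onz("top",g[2:],.040))
print("wb",onz("top",T([(706,506)],120,140),.05))
E
```

```text
base [[ 0.6505 -0.1995  0.03  ]
 [ 0.628  -0.3785  0.03  ]
 [ 0.3615 -0.3441  0.03  ]
 [ 0.3844 -0.1663  0.03  ]] sides [0.1804 0.2686 0.1793 0.2681]
centre [ 0.5061 -0.2721  0.03  ] yaw -0.12633387094644752 tip [ 0.5259 -0.2746  0.03  ]
plate [[ 0.5012 -0.2298  0.04  ]
 [ 0.4963 -0.28    0.04  ]
 [ 0.3774 -0.2683  0.04  ]
 [ 0.3818 -0.2154  0.04  ]] [0.0504 0.1194 0.0531 0.1203] [ 0.4392 -0.2483  0.04  ] -0.10905738180675646 spot pred [ 0.477  -0.2525  0.04  ]
spot top [[ 0.4782 -0.252   0.04  ]]
spot side [[ 0.479  -0.2534  0.04  ]]
rack [[ 0.6132  0.0338  0.052 ]
 [ 0.6224 -0.0106  0.052 ]
 [ 0.4834 -0.0372  0.052 ]
 [ 0.4738  0.0081  0.052 ]] [0.0453 0.1415 0.0463 0.1418] [ 0.5482 -0.0015  0.052 ]
-2.955645809126274
hole [[0.5    0.2345 0.0522 0.0003]]
g [[0.6802 0.3715 0.091 ]
 [0.6446 0.1757 0.091 ]] [[0.4548 0.2034 0.04  ]
 [0.491  0.4057 0.04  ]]
wb [[0.4019 0.008  0.05  ]]
```

View pics/s0rack.png

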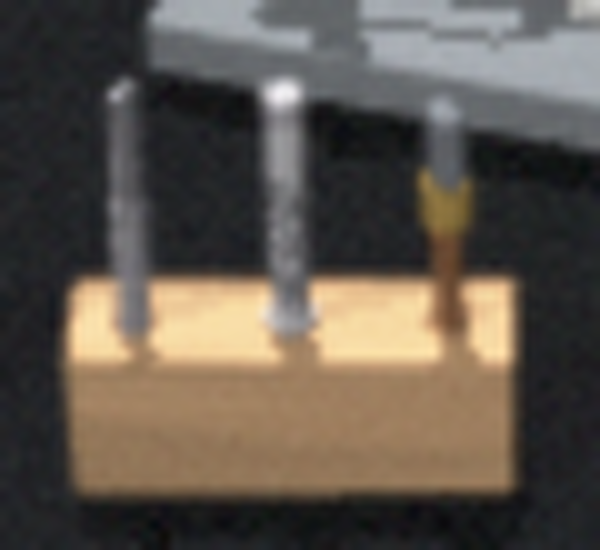

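View pics/s0stand.png

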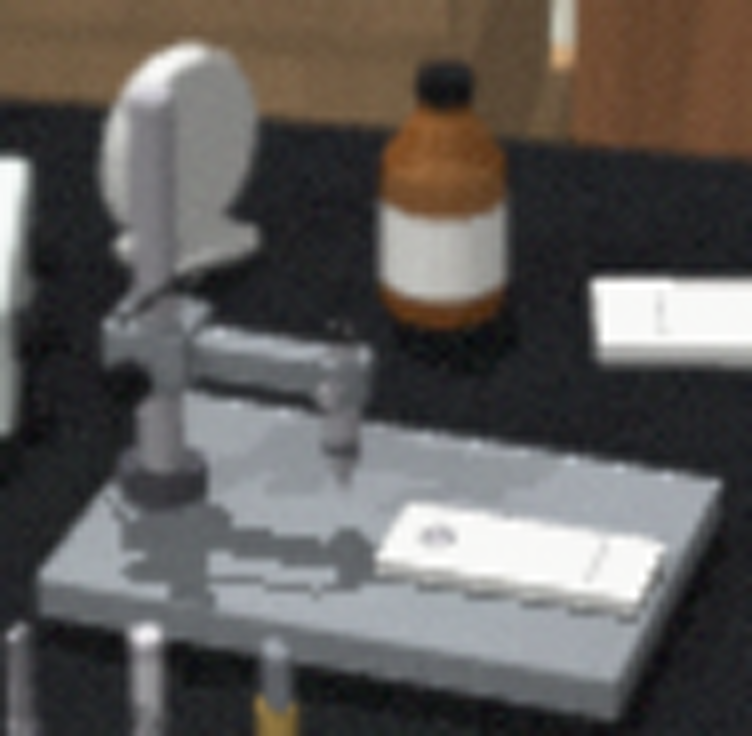

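```bash
python3 - <<'E'
from h import *
np.set_printoptions(precision=4,suppress=True)
# side image: tip, and base top corners
S=lambda a:np.array(a)/8+np.array([232,115])-.44
print("tip side",onz("side",S([(344,488)]),.045))
print("base right corners side",onz("side",S([(722,484),(612,690),(40,578)]),.03))
print("pin top side/top",tri(np.array([(284,92)])/10+[222,185]-.45,np.array([(712,242)])/5+[120,140]-.4))
print("collar side", onz("side",np.array([(290,320)])/10+[222,185],.056))
print(proj("side",[[.548,-.0015,.139],[.548,-.0015,.056]]),proj("top",[[.548,-.0015,.139],[.548,-.0015,.056]]))
print("hole z=.0505 each",onz("side",np.array([(264,471)])/3+[160,110]-.33,.0505),onz("top",np.array([(326,352)])/5+[120,140]-.4,.0505))
E
python3 -m inch '[[0,0,-1,0,0,0,0],[0,0,-1,0,0,0,0],[0,0,-1,0,0,0,0],[0,0,-1,0,0,0,0],[0,0,-1,0,0,0,0],[0,0,-1,0,0,0,0],[0,0,-1,0,0,0,0],[0,0,-1,0,0,0,0],[0,0,-1,0,0,0,0],[0,0,-1,0,0,0,0],[0,0,-1,0,0,0,0],[0,0,-1,0,0,0,0]]'
```

```text
tip side [[ 0.5268 -0.2787  0.045 ]]
base right corners side [[ 0.3611 -0.3407  0.03  ]
 [ 0.3864 -0.16    0.03  ]
 [ 0.6493 -0.2008  0.03  ]]
pin top side/top [[ 0.5486 -0.0018  0.1385  0.0011]]
collar side [[0.5454 0.0054 0.056 ]]
[[249.8536 193.6575]
 [250.706  215.6671]] [[261.9624 188.449 ]
 [262.7549 191.9714]]
hole z=.0505 each [[0.5    0.2328 0.0505]] [[0.5003 0.2348 0.0505]]
clock: 1.3
tcp_pos: [0.239, -0.5227, 0.2308]
orientation: [-0.001, 0.964, 0.266, -0.0]
wrist_force: [-0.1, -0.2, -1.0]
finger_gap: 0.0855
```

```bash
cat >> h.py <<'E'
def Rc():
    q=env.get_state()['orientation']; return R.from_quat(np.r_[q[1:],q[0]])
def down(yaw): # tool z down, tool x at yaw
    x=np.array([np.cos(yaw),np.sin(yaw),0]); z=np.array([0,0,-1.]); return R.from_matrix(np.c_[x,np.cross(z,x),z])
def delta(pos,Rt=None):
    st=env.get_state(); R0=Rc(); d=np.array(pos)-st['tcp_pos']
    Rt=Rt or R0
    rv=np.degrees((R0.inv()*Rt).as_rotvec())
    np.set_printoptions(precision=3,suppress=True)
    print("turn/8deg",rv/8,"shift in start axes",R0.inv().apply(d)/.05,"shift in target axes",Rt.inv().apply(d)/.05,"j",st['joint_pos'])
E
python3 -m inch '[[0,0,-1,0,0,0,0],[0,0,-1,0,0,0,0],[0,0,-1,0,0,0,0],[0,0,-1,0,0,0,0],[0,0,-1,0,0,0,0],[0,0,-1,0,0,0,0],[0,0,-0.6,0,0,0,0],[0,0,0,0,0,0,0]]'
python3 - <<'E'
from h import *
delta([.3945,-.2434,.15],down(np.radians(83.75)))
E
```

```text
clock: 2.1
tcp_pos: [0.239, -0.5227, 0.2308]
orientation: [-0.0, 0.747, 0.665, 0.0]
wrist_force: [-0.1, 0.6, -0.7]
finger_gap: 0.0853
turn/8deg [-0.003 -0.007 -0.047] shift in start axes [5.906 2.446 1.62 ] shift in target axes [5.891 2.484 1.616] j [-1.282  0.314  0.045  1.304 -0.    -1.166]
```

```bash
python3 -m inch '[[0,0,0,0.735,0.31,0,0],[0,0,0,0.735,0.31,0,0],[0,0,0,0.735,0.31,0,0],[0,0,0,0.735,0.31,0,0],[0,0,0,0.735,0.31,0,0],[0,0,0,0.735,0.31,0,0],[0,0,0,0.735,0.31,0,0],[0,0,0,0.735,0.31,0,0],[0,0,0,0,0,0.8,0],[0,0,0,0,0,0.8,0],[0,0,0,0,0,0,0]]'
python3 - <<'E'
from h import *
delta([.3945,-.2434,.036],down(np.radians(83.75)))
t=snap("top","t1");s=snap("side","s1")
crop(t,300,140,400,265,5,"t1c"); crop(s,232,115,336,207,7,"s1c")
E
```

```text
clock: 3.2
tcp_pos: [0.3932, -0.2419, 0.1467]
orientation: [-0.005, 0.747, 0.665, -0.001]
wrist_force: [-0.4, 0.3, 0.2]
finger_gap: 0.0853
turn/8deg [-0.057 -0.04  -0.053] shift in start axes [-0.039  0.047  2.214] shift in target axes [-0.027  0.029  2.215] j [-0.726  0.15  -0.379  1.052 -0.    -0.609]
```

View pics/t1.png

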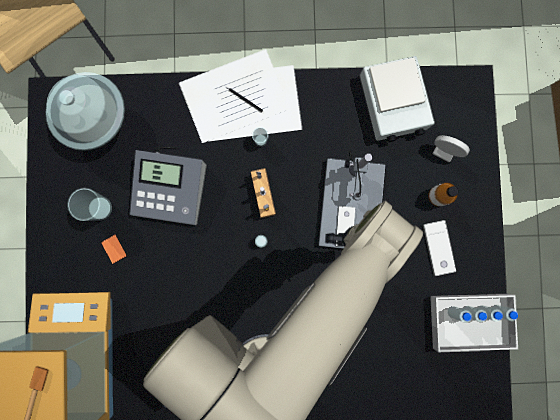

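View pics/s1c.png

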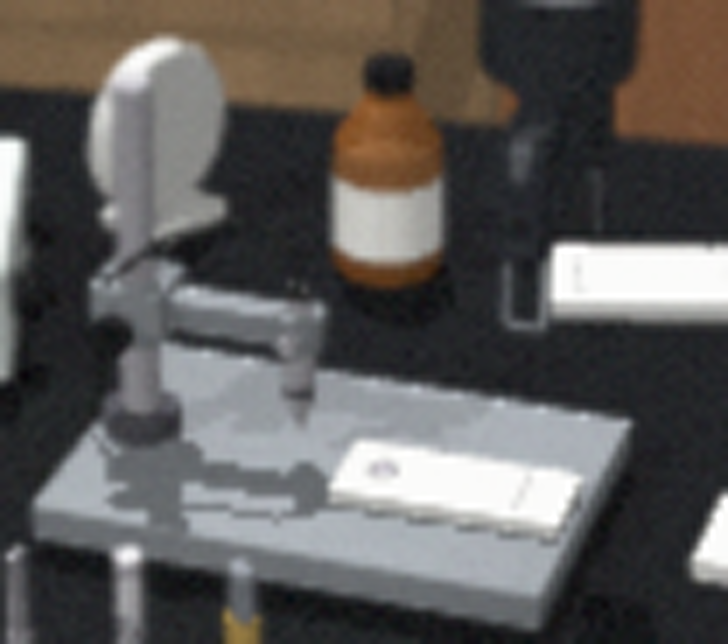

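```bash
python3 -m inch '[[0,0,-0.05,-0.03,0.03,0.5,0],[0,0,0,0,0,0.5,0],[0,0,0,0,0,0.5,0.2],[0,0,0,0,0,0.5,0.2],[0,0,0,0,0,0.2,0.2],[0,0,0,0,0,0,0.2]]' 20
python3 - <<'E'
from h import *
delta([.3945,-.2434,.029],down(np.radians(83.75)))
s=snap("side","s2")
crop(s,272,115,376,207,7,"s2c")
E
```

```text
clock: 3.9
tcp_pos: [0.3977, -0.2476, 0.0417]
orientation: [-0.0, 0.745, 0.667, -0.0]
wrist_force: [-0.4, 1.0, 0.1]
finger_gap: 0.0685
turn/8deg [-0.001 -0.    -0.006] shift in start axes [ 0.076 -0.073  0.254] shift in target axes [ 0.076 -0.072  0.254] j [-0.728  0.261 -0.529  0.781 -0.    -0.618]
```

View pics/s2c.png

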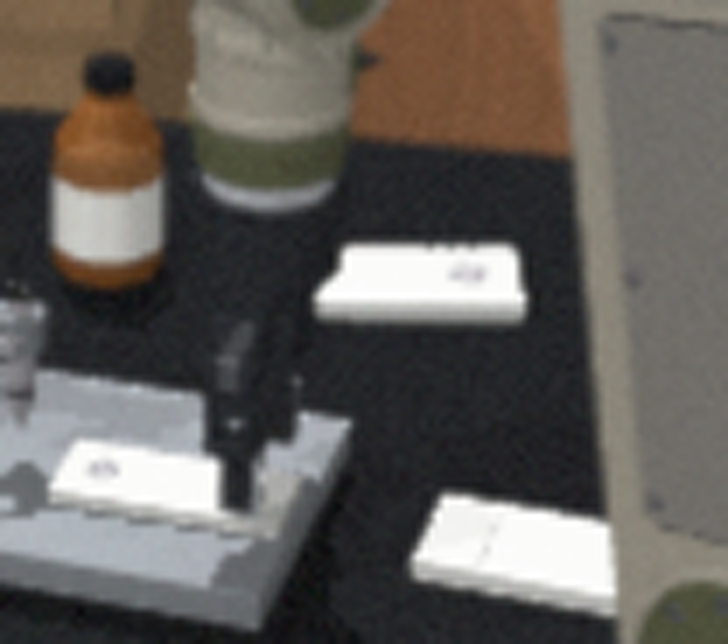

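```bash
python3 -m inch '[[0,0,0,0.07,-0.03,0.24,0.2],[0,0,0,0,0,0,0.2],[0,0,0,0,0,0,0.5],[0,0,0,0,0,0,0.5],[0,0,0,0,0,0,0.5],[0,0,0,0,0,0,0.5],[0,0,0,0,0,0,0.5],[0,0,0,0,0,0,0.5]]' 20
python3 - <<'E'
from h import *
delta([.3945,-.2434,.029],down(np.radians(83.75)))
s=snap("side","s3")
crop(s,272,115,376,207,7,"s3c")
E
```

```text
clock: 4.75
tcp_pos: [0.3973, -0.2442, 0.0308]
orientation: [0.001, 0.745, 0.668, 0.0]
wrist_force: [-0.6, 0.1, 6.6]
finger_gap: 0.0492
turn/8deg [0.014 0.012 0.001] shift in start axes [ 0.01  -0.057  0.035] shift in target axes [ 0.01  -0.057  0.035] j [-0.723  0.27  -0.55   0.748 -0.    -0.615]
```

View pics/s3c.png

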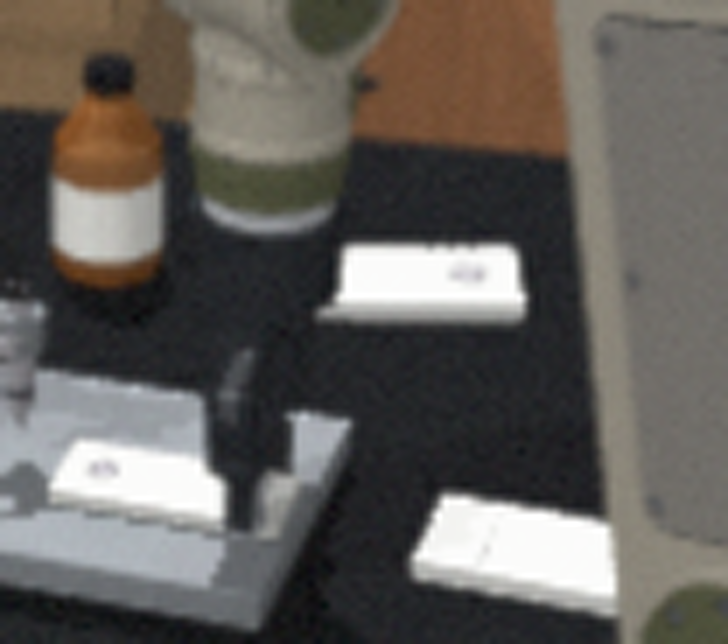

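```bash
python3 -m inch '[[0,0,0,0,0,-0.02,0.5],[0,0,0,-0.09,0.2,0,0.5],[0,0,0,-0.09,0.2,0,0.5],[0,0,0,-0.09,0.2,0,0.5],[0,0,0,-0.07,0.15,0,0.5],[0,0,0,0,0,0,0.5],[0,0,0,0,0,0,0.5]]'
python3 - <<'E'
from h import *
delta([.3973,-.2442,.031])
s=snap("side","s4"); crop(s,240,135,320,205,9,"s4c")
s=snap("top","t4"); crop(s,310,140,400,250,5,"t4c")
E
```

```text
clock: 5.5
tcp_pos: [0.4333, -0.2654, 0.0308]
orientation: [0.001, 0.744, 0.668, 0.0]
wrist_force: [2.6, -1.3, 2.6]
finger_gap: 0.0491
turn/8deg [0. 0. 0.] shift in start axes [ 0.343 -0.763 -0.006] shift in target axes [ 0.343 -0.763 -0.006] j [-0.708  0.338 -0.449  0.781  0.    -0.599]
```

View pics/s4c.png

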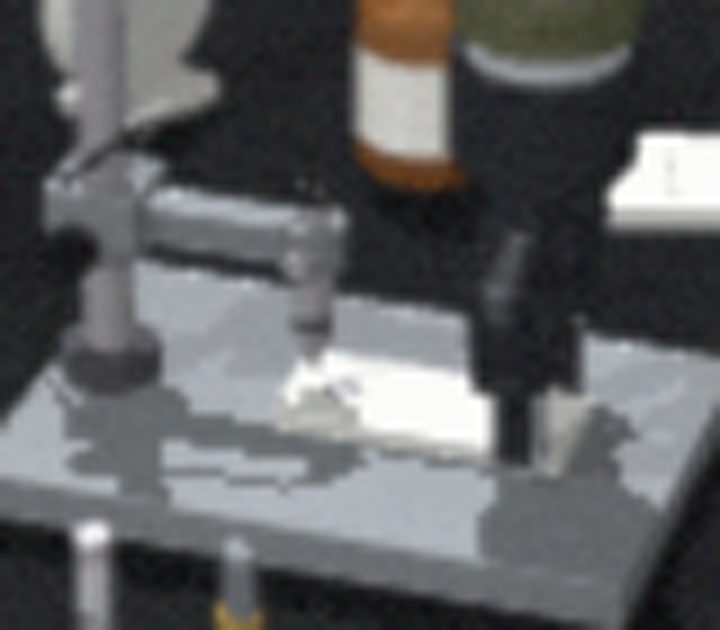

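View pics/t4c.png

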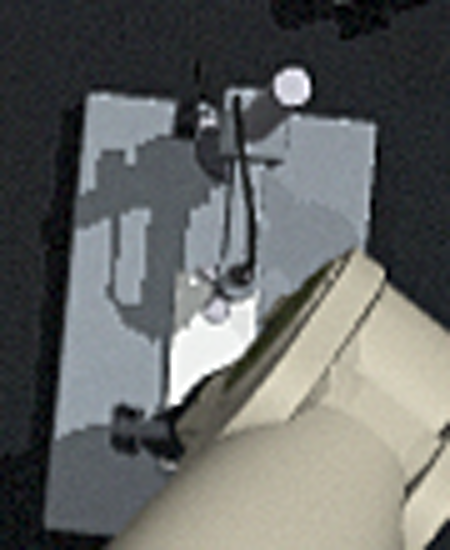

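```bash
python3 - <<'E'
from h import *
np.set_printoptions(precision=4,suppress=True)
print(onz("top",[[352.8,201.4]],.04), onz("side",np.array([[340,384]])/9+[240,135]-.44,.04))
print("tip side",onz("side",np.array([[310,359],[311,330]])/9+[240,135]-.44,.045))
# predicted tip & probe pixels
c=np.array([.526,-.2746])
P=[[*c,.045],[*c,.061],[*c,.121],[*c,.04]]
print(((proj("side",P)-[240,135]+.44)*9), (proj("top",P)-[310,140]+.4)*5)
im=cv2.imread("pics/s4.png"); crop(im,262,155,292,190,20,"s4d")
E
```

```text
[[ 0.5141 -0.2734  0.04  ]] [[ 0.5162 -0.2772  0.04  ]]
tip side [[ 0.5304 -0.2861  0.045 ]
 [ 0.5346 -0.309   0.045 ]]
[[314.9391 374.243 ]
 [314.7572 339.868 ]
 [314.0637 207.9898]
 [314.9957 384.9178]] [[218.6574 288.5494]
 [223.0102 285.6378]
 [240.2383 274.1128]
 [217.3168 289.4462]]
```

View pics/s4d.png

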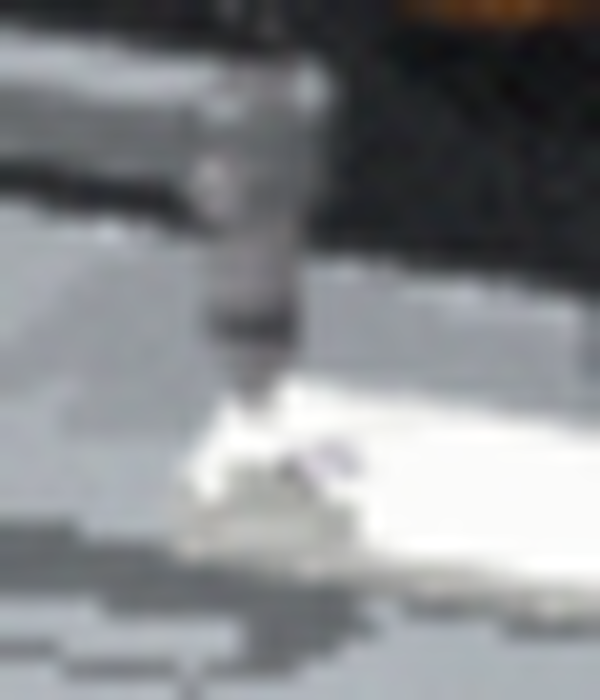

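```bash
python3 -m inch '[[0,0,0,0,0.12,0,0.5],[0,0,0,0.01,0.115,0,0.5],[0,0,0,0,0,0,0.5],[0,0,0,0,0,0,0.5]]'
python3 - <<'E'
from h import *
delta([.3973,-.2442,.031])
s=snap("side","s5"); crop(s,262,155,292,190,20,"s5d")
s=snap("top","t5"); crop(s,330,180,380,230,10,"t5c")
E
```

```text
clock: 6.0
tcp_pos: [0.4423, -0.2648, 0.0308]
orientation: [-0.001, 0.745, 0.667, -0.001]
wrist_force: [-2.8, -0.3, 8.5]
finger_gap: 0.0496
turn/8deg [0. 0. 0.] shift in start axes [ 0.312 -0.94  -0.003] shift in target axes [ 0.312 -0.94  -0.003] j [-0.694  0.354 -0.425  0.793 -0.002 -0.585]
```

View pics/s5d.png

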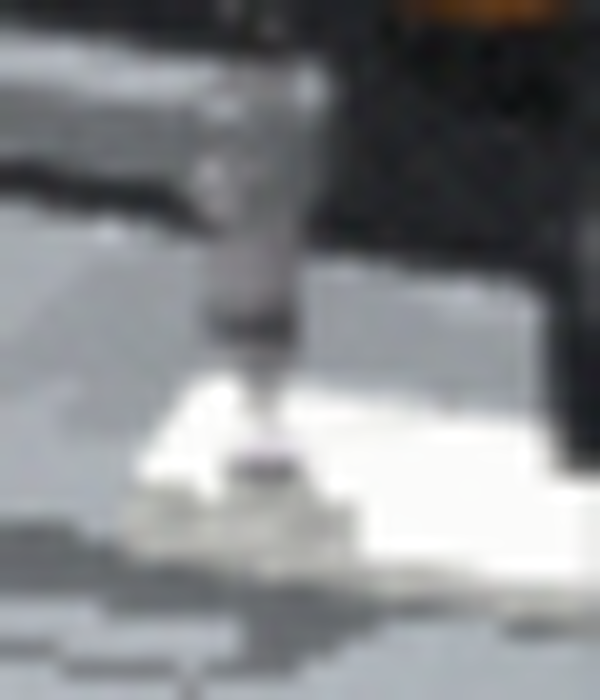

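View pics/t5c.png

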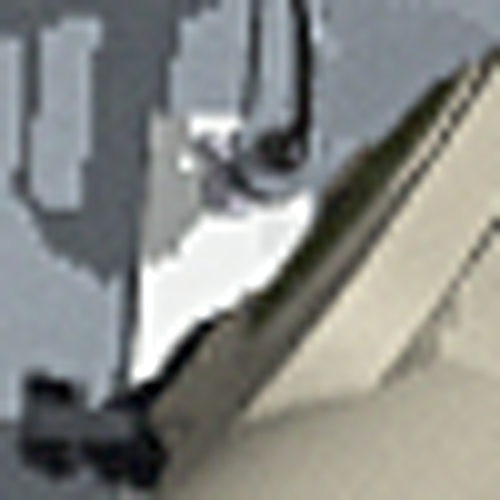

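```bash
python3 -m inch '[[0,0,0,-0.02,0.05,0,0.5],[0,0,0,0,0,0,0.5],[0,0,0,0,0,0,0.5]]'
python3 - <<'E'
from h import *
delta([.3973,-.2442,.031])
s=snap("side","s6"); crop(s,262,155,292,190,20,"s6d")
E
```

```text
clock: 6.4
tcp_pos: [0.4437, -0.2654, 0.0308]
orientation: [-0.002, 0.745, 0.667, -0.001]
wrist_force: [-6.3, 2.6, 11.7]
finger_gap: 0.0495
turn/8deg [0. 0. 0.] shift in start axes [ 0.321 -0.97  -0.001] shift in target axes [ 0.321 -0.97  -0.001] j [-0.693  0.358 -0.419  0.797 -0.002 -0.584]
```

View pics/s6d.png

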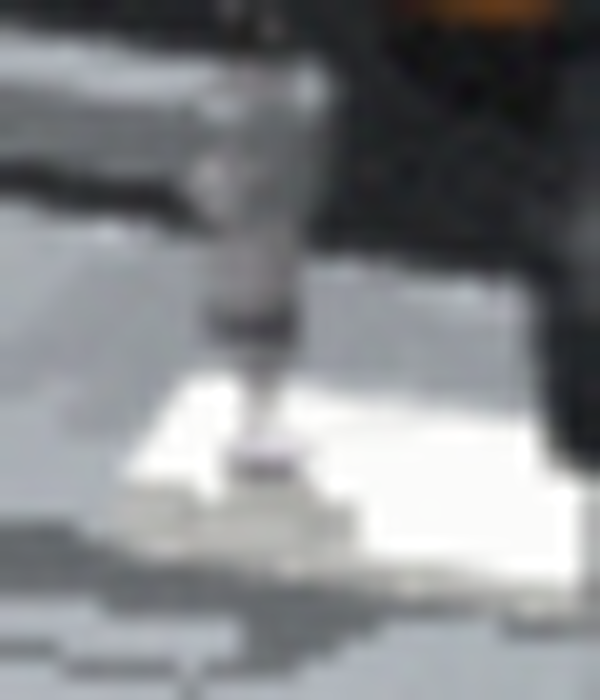

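```bash
python3 -m inch '[[0,0,0,0,0,-0.03,0.5],[0,0,0,0,0,0,0.5],[0,0,0,0,0,0,0.5]]'
python3 - <<'E'
from h import *
delta([.3973,-.2442,.031])
s=snap("side","s7"); crop(s,262,155,292,190,20,"s7d")
E
```

```text
clock: 6.75
tcp_pos: [0.4455, -0.2658, 0.0313]
orientation: [-0.001, 0.744, 0.668, -0.0]
wrist_force: [0.3, 0.4, -0.3]
finger_gap: 0.0493
turn/8deg [0. 0. 0.] shift in start axes [ 0.325 -1.004  0.006] shift in target axes [ 0.325 -1.004  0.006] j [-0.693  0.358 -0.417  0.797  0.    -0.584]
```

View pics/s7d.png

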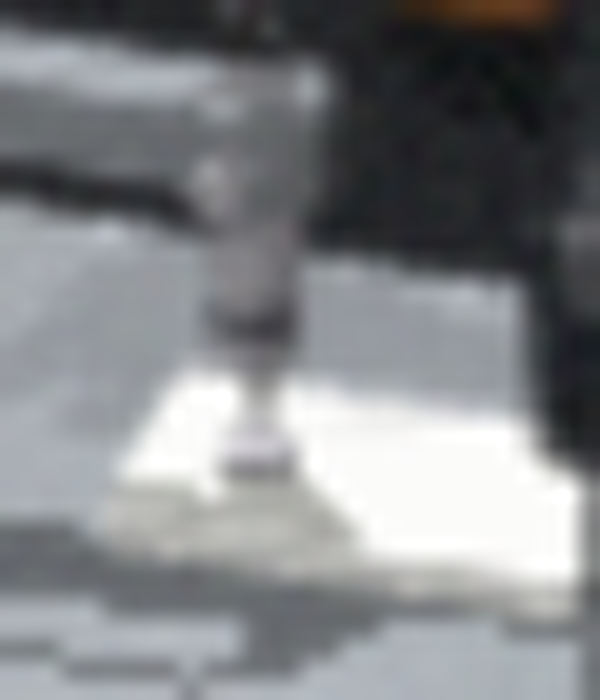

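```bash
python3 -m inch '[[0,0,0,0,0,0,0.3],[0,0,0,0,0,0,0.2],[0,0,0,0,0,0,0.2],[0,0,0,0,0,-0.3,0.1],[0,0,0,0,0,-0.6,0.1],[0,0,0,0,-0.3,-0.8,0.1],[0,0,0,0,-0.4,-0.8,0.1],[0,0,0,0,-0.4,-0.8,0.1],[0,0,0,0,0,0,0.1]]'
python3 - <<'E'
from h import *
delta([.548,-.0015,.2],down(np.radians(100.7)))
s=snap("side","s8"); crop(s,262,155,292,190,20,"s8d")
s=snap("top","t8"); crop(s,310,140,400,250,6,"t8c")
E
```

```text
clock: 7.7
tcp_pos: [0.3919, -0.262, 0.2024]
orientation: [0.004, 0.745, 0.667, 0.0]
wrist_force: [1.6, -0.9, 0.3]
finger_gap: 0.0769
turn/8deg [ 0.043  0.048 -2.124] shift in start axes [5.521 2.531 0.034] shift in target axes [4.54  4.034 0.048] j [-0.76   0.118 -0.274  1.17  -0.    -0.65 ]
```

View pics/s8d.png

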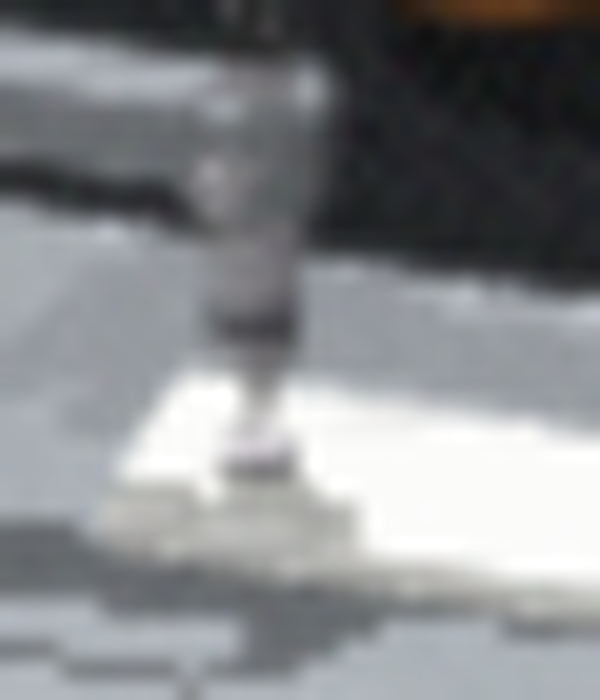

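View pics/t8c.png

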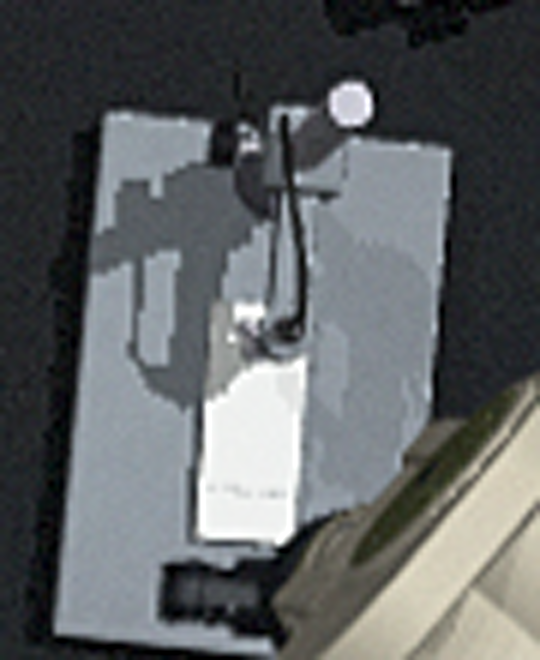

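```bash
python3 - <<'E'
from h import *
np.set_printoptions(precision=4,suppress=True)
q=onz("top",np.array([(213,302),(196,540),(296,546),(307,360)])/6+[310,140]-.42,.04)
print(q, np.linalg.norm(q[0]-q[1]),np.linalg.norm(q[1]-q[2]))
d=q[0]-q[1]+ (q[3]-q[2]); d/=np.linalg.norm(d); m=(q[1]+q[2])/2
print("spot",m+.098*d, "from far",q[0]-.022*d+.025*np.array([d[1],-d[0],0]))
E
```

```text
[[ 0.5497 -0.2512  0.04  ]
 [ 0.4295 -0.2383  0.04  ]
 [ 0.4252 -0.2885  0.04  ]
 [ 0.519  -0.2977  0.04  ]] 0.12091410144246356 0.050440658365282
spot [ 0.5248 -0.2735  0.04  ] from far [ 0.5253 -0.2738  0.04  ]
```

```bash
python3 -m inch '[[0,0,-1,0,0,0,0],[0,0,-1,0,0,0,0],[0,0,-0.12,0,0,0,0],[0,0,0,0.567,0.504,0,0],[0,0,0,0.567,0.504,0,0],[0,0,0,0.567,0.504,0,0],[0,0,0,0.567,0.504,0,0],[0,0,0,0.567,0.504,0,0],[0,0,0,0.567,0.504,0,0],[0,0,0,0.567,0.504,0,0],[0,0,0,0.567,0.504,0,0]]'
python3 -m inch '[[0,0,0,0,0,0,0],[0,0,0,0,0,0,0]]'
python3 - <<'E'
from h import *
delta([.5484,-.0016,.2],down(np.radians(100.7)))
s=snap("side","s9"); crop(s,200,100,320,240,4,"s9d")
s=snap("top","t9")
E
```

```text
clock: 8.9
tcp_pos: [0.5475, 0.0018, 0.1953]
orientation: [-0.001, 0.639, 0.769, -0.001]
wrist_force: [-0.0, -0.3, 0.3]
finger_gap: 0.0857
clock: 9.1
tcp_pos: [0.5468, 0.0009, 0.1952]
orientation: [-0.001, 0.638, 0.77, -0.001]
wrist_force: [-0.8, 0.8, -0.4]
finger_gap: 0.0852
turn/8deg [-0.018 -0.003  0.006] shift in start axes [-0.056  0.022 -0.095] shift in target axes [-0.056  0.022 -0.095] j [-0.145  0.274 -0.097  1.203 -0.    -0.332]
```

View pics/s9d.png

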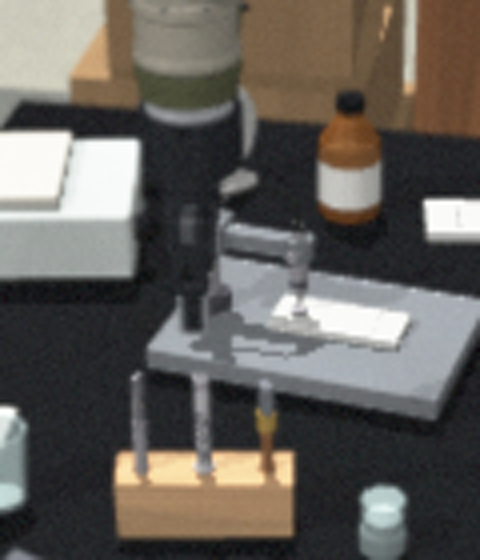

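View pics/t9.png

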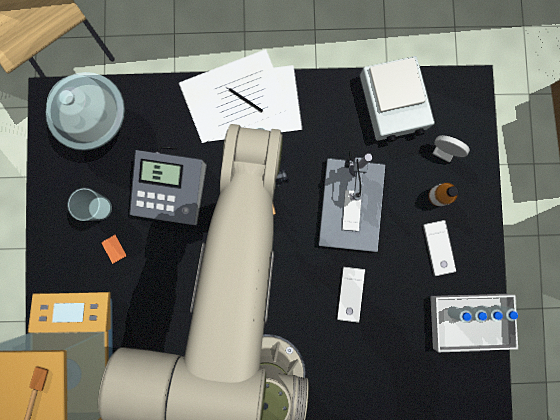

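```bash
python3 -m inch '[[0,0,0,-0.055,0.02,0.2,0],[0,0,0,0,0,0.4,0],[0,0,0,0,0,0.4,0],[0,0,0,0,0,0.4,0],[0,0,0,0,0,0.4,0],[0,0,0,0,0,0.4,0],[0,0,0,0,0,0.13,0],[0,0,0,0,0,0,0],[0,0,0,0,0,0,0]]'
python3 - <<'E'
from h import *
delta([.5484,-.0016,.078],down(np.radians(100.7)))
s=snap("side","s10"); crop(s,220,150,280,240,6,"s10d")
E
```

```text
clock: 10.1
tcp_pos: [0.5489, -0.0031, 0.0808]
orientation: [0.0, 0.638, 0.77, 0.0]
wrist_force: [0.6, 0.1, 0.2]
finger_gap: 0.0855
turn/8deg [ 0.005  0.003 -0.004] shift in start axes [ 0.032 -0.005  0.057] shift in target axes [ 0.032 -0.005  0.057] j [-0.152  0.354 -0.28   0.936 -0.    -0.338]
```

View pics/s10d.png

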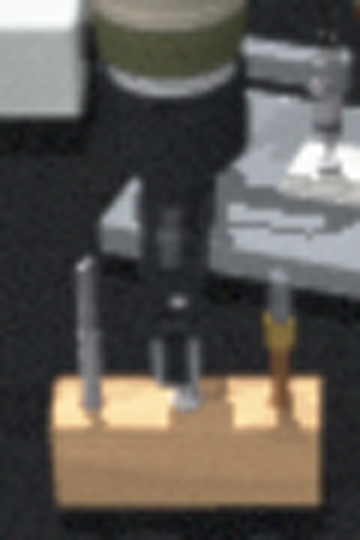

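```bash
python3 -m inch '[[0,0,0,0.03,0,0.04,0.3],[0,0,0,0,0,0,0.6],[0,0,0,0,0,0,0.8],[0,0,0,0,0,0,1],[0,0,0,0,0,0,1],[0,0,0,0,0,0,1],[0,0,0,0,0,0,1],[0,0,0,0,0,0,1]]' 60
python3 - <<'E'
from h import *
delta([.5484,-.0016,.078],down(np.radians(100.7)))
E
```

```text
clock: 10.95
tcp_pos: [0.5485, -0.001, 0.0785]
orientation: [0.0, 0.638, 0.77, 0.0]
wrist_force: [-0.1, 0.6, 2.6]
finger_gap: 0.0106
turn/8deg [0.002 0.    0.004] shift in start axes [-0.012 -0.003  0.009] shift in target axes [-0.012 -0.003  0.009] j [-0.148  0.356 -0.284  0.93   0.    -0.335]
```

```bash
python3 -m inch '[[0,0,0,0,0,-0.2,1],[0,0,0,0,0,-0.4,1],[0,0,0,0,0,-0.4,1],[0,0,0,0,0,-0.4,1],[0,0,0,0,0,-0.5,1],[0,0,0,0,0,-0.5,1],[0,0,0,0,0,-0.4,1],[0,0,0,0,0,0,1]]'
python3 - <<'E'
from h import *
delta([.55,0,.2],down(np.radians(100.7)))
s=snap("side","s11"); crop(s,200,100,300,260,4,"s11d")
crop(cv2.imread("pics/s0.png") if 0 else cv2.imread("pics/side0.png"),235,255,260,280,20,"s0hole")
crop(cv2.imread("pics/top0.png"),172,197,198,223,20,"t0hole")
E
```

```text
clock: 11.75
tcp_pos: [0.5501, -0.0013, 0.2219]
orientation: [0.003, 0.638, 0.77, 0.001]
wrist_force: [0.7, 0.9, -0.9]
finger_gap: 0.0101
turn/8deg [0.04  0.015 0.004] shift in start axes [0.026 0.001 0.437] shift in target axes [0.025 0.003 0.437] j [-0.148  0.263 -0.046  1.256 -0.    -0.335]
```

View pics/s11d.png

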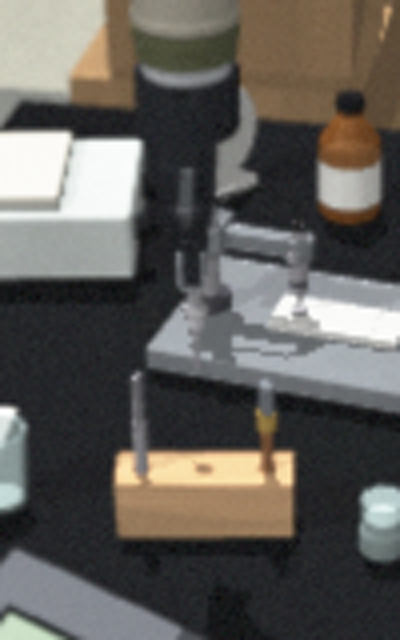

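View pics/s0hole.png

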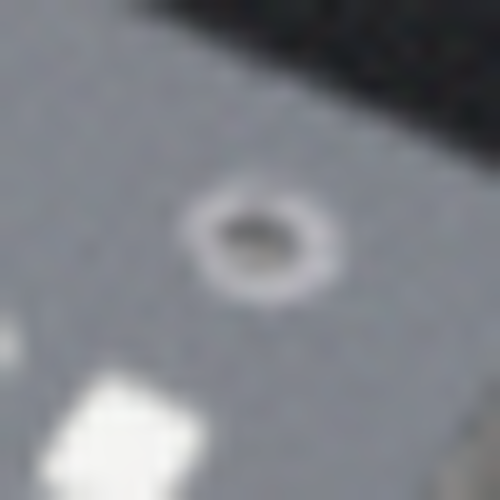

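View pics/t0hole.png

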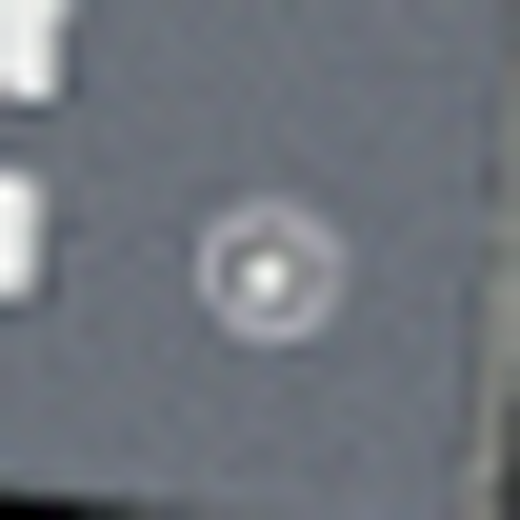

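```bash
python3 - <<'E'
from h import *
np.set_printoptions(precision=4,suppress=True)
h=tri([[247.675,266.675]],[[185.075,210.025]])[0]; print("hole",h, onz("side",[[247.675,266.675]],.0505),onz("top",[[185.075,210.025]],.0505))
st=env.get_state(); R0=Rc(); z=R0.apply([0,0,1])
tip=st['tcp_pos']+.0745*z; print("tip",tip,proj("side",[tip,tip-.052*z]))
im=cv2.imread("pics/s11.png"); crop(im,235,160,265,200,18,"s11e")
E
```

```text
hole [0.4999 0.2338 0.0514 0.0003] [[0.5    0.2328 0.0505]] [[0.5002 0.234  0.0505]]
tip [ 0.5495 -0.0012  0.1454] [[249.2948 191.9108]
 [248.7831 177.3785]]
```

View pics/s11e.png

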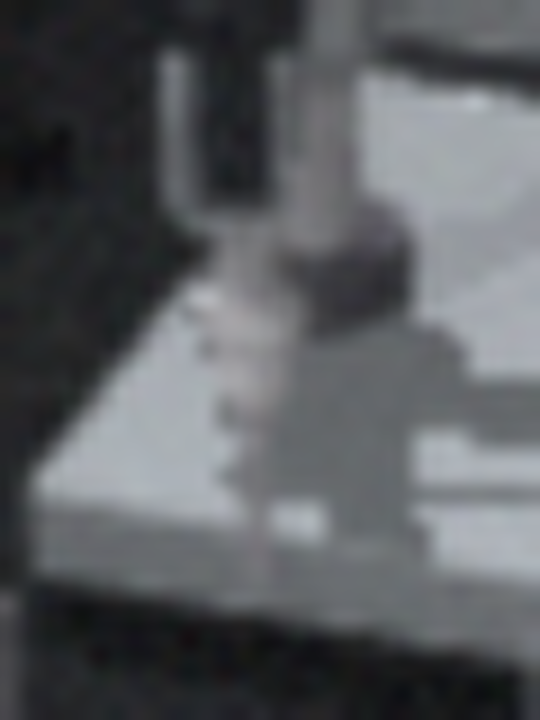

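```bash
cat >> h.py <<'E'
GY=-.168
zh=np.array([-np.sin(np.radians(15))*np.cos(GY),-np.sin(np.radians(15))*np.sin(GY),np.cos(np.radians(15))])
def hole_R():
    x=np.array([-np.sin(GY),np.cos(GY),0]); z=-zh; return R.from_matrix(np.c_[x,np.cross(z,x),z])
HOLE=np.array([.4997,.2337,.0512])
def hole_tcp(h,L=.0745): return HOLE+zh*(h+L)
E
python3 - <<'E'
from h import *
p=hole_tcp(.03); print(p); delta(p,hole_R())
E
```

```text
[0.47303419 0.23822248 0.15213925]
turn/8deg [-1.832 -0.328  2.53 ] shift in start axes [ 4.989 -0.611  1.347] shift in target axes [ 4.466 -2.575  0.712] j [-0.148  0.264 -0.049  1.255 -0.    -0.335]
```

```bash
python3 -m inch '[[0,0,0,0.35,-0.04,0,1],[0,0,0,0.66,-0.08,0,1],[0,0,0,0.66,-0.08,0,1],[0,0,0,0.66,-0.08,0,1],[0,0,0,0.66,-0.08,0,1],[0,0,0,0.66,-0.08,0,1],[0,0,0,0.66,-0.08,0,1],[0,0,0,0.66,-0.08,0,1],[0,0,0,0,0,0,1]]'
python3 -m inch '[[-0.458,-0.082,0.632,0,0,0,1],[-0.458,-0.082,0.632,0,0,0,1],[-0.458,-0.082,0.632,0,0,0,1],[-0.458,-0.082,0.632,0,0,0,1],[0,0,0,0,0,0,1],[0,0,0,0,0,0,1]]'
python3 - <<'E'
from h import *
p=hole_tcp(.03); print(p); delta(p,hole_R())
E
```

```text
clock: 12.7
tcp_pos: [0.4696, 0.241, 0.2167]
orientation: [-0.001, 0.636, 0.772, -0.001]
wrist_force: [0.9, 0.6, -1.1]
finger_gap: 0.0103
clock: 13.3
tcp_pos: [0.4716, 0.2375, 0.2175]
orientation: [0.098, 0.757, 0.641, 0.082]
wrist_force: [0.2, -0.1, -0.1]
finger_gap: 0.0107
[0.47303419 0.23822248 0.15213925]
turn/8deg [-0.041  0.002  0.023] shift in start axes [ 0.021 -0.305  1.272] shift in target axes [ 0.02  -0.313  1.27 ] j [ 0.392  0.062 -0.331  0.959 -0.135  0.542]
```

```bash
python3 -m inch '[[-0.04,0,0.02,0.01,-0.155,0.32,1],[0,0,0,0.01,-0.155,0.32,1],[0,0,0,0,0,0.32,1],[0,0,0,0,0,0.3,1],[0,0,0,0,0,0,1],[0,0,0,0,0,0,1],[0,0,0,0,0,0,1]]'
python3 - <<'E'
from h import *
p=hole_tcp(.03); delta(p,hole_R())
s=snap("side","s12"); crop(s,225,230,275,285,12,"s12d")
t=snap("top","t12"); crop(t,150,165,220,230,8,"t12d")
st=env.get_state(); z=Rc().apply([0,0,1]); tip=st['tcp_pos']+.0745*z
print(tip,(proj("side",[tip,tip-.052*z,HOLE])-[225,230]+.46)*12,(proj("top",[tip,tip-.052*z,HOLE])-[150,165]+.44)*8)
E
```

```text
clock: 14.0
tcp_pos: [0.4749, 0.2384, 0.1541]
orientation: [0.101, 0.758, 0.639, 0.085]
wrist_force: [0.4, 0.2, -0.4]
finger_gap: 0.0105
turn/8deg [ 0.02  -0.003 -0.018] shift in start axes [-0.01  -0.044  0.029] shift in target axes [-0.009 -0.044  0.029] j [ 0.393  0.105 -0.448  0.792 -0.139  0.548]
[0.494 0.235 0.082] [[295.291 350.525]
 [343.552 192.369]
 [277.933 445.944]] [[264.288 373.398]
 [230.916 400.05 ]
 [284.56  364.871]]
```

View pics/s12d.png

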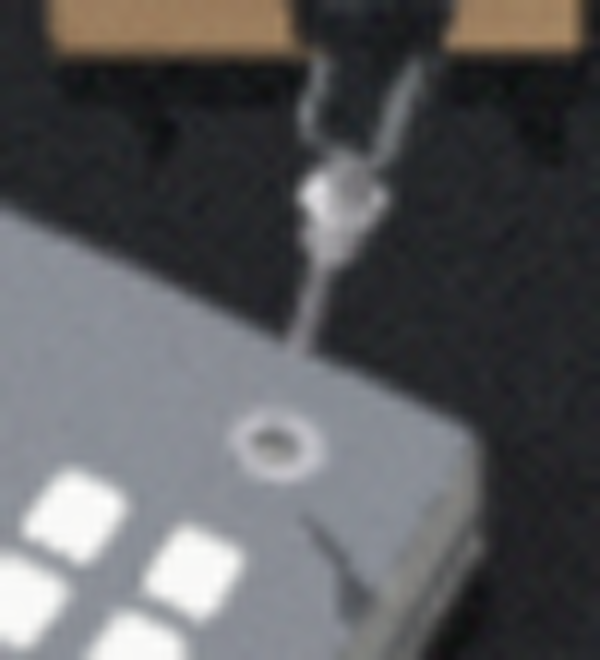

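View pics/t12d.png

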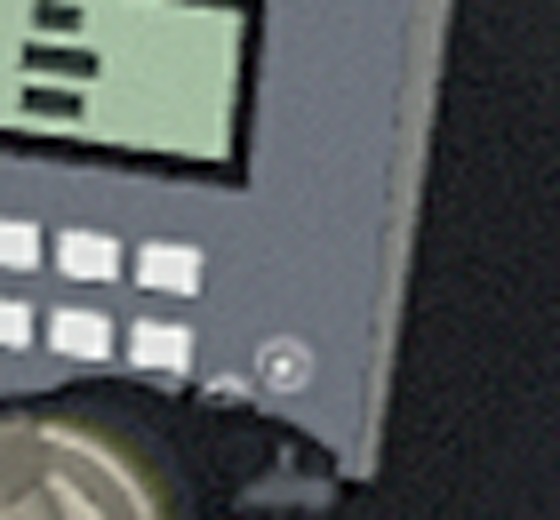

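```bash
python3 - <<'E'
from h import *
t=cv2.imread("pics/t12.png"); c=t[200:222,168:200].astype(float); c=np.clip((c-60)*1.6,0,255).astype(np.uint8)
cv2.imwrite("pics/t12e.png",cv2.resize(c,None,fx=22,fy=22,interpolation=cv2.INTER_CUBIC))
st=env.get_state(); z=Rc().apply([0,0,1]); tip=st['tcp_pos']+.0745*z
print((proj("top",[tip,tip-.036*z,tip-.048*z,HOLE])-[168,200]+.48)*22)
E
```

```text
[[331.67089926 257.72417084]
 [268.86275254 307.88390215]
 [247.20298646 325.18369769]
 [387.42090824 234.27433764]]
```

View pics/t12e.png

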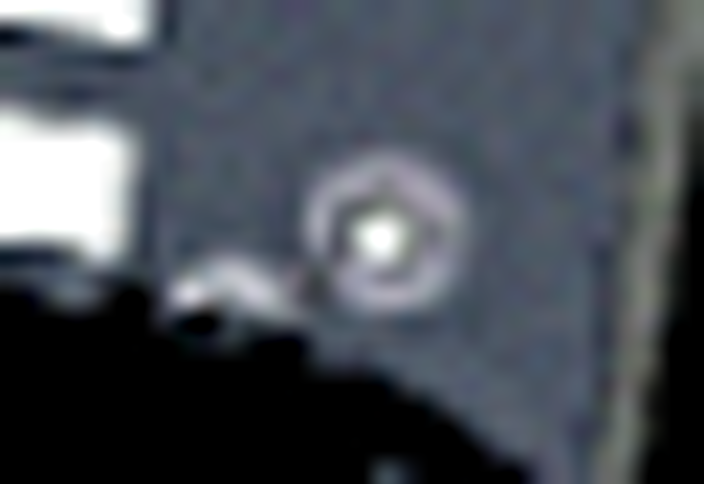

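```bash
python3 -m inch '[[0,0,0,0,-0.02,0.17,1],[0,0,0,0,0,0.17,1],[0,0,0,0,0,0.15,1],[0,0,0,0,0,0,1],[0,0,0,0,0,0,1],[0,0,0,0,0,0,1]]'
cat > look.py <<'E'
from h import *
import sys
k=sys.argv[1]
np.set_printoptions(precision=4,suppress=True)
s=snap("side","s"+k); crop(s,235,250,262,280,20,"s%sd"%k)
t=snap("top","t"+k); c=t[200:222,168:200].astype(float); c=np.clip((c-60)*1.6,0,255).astype(np.uint8)
cv2.imwrite("pics/t%se.png"%k,cv2.resize(c,None,fx=22,fy=22,interpolation=cv2.INTER_CUBIC))
st=env.get_state(); z=Rc().apply([0,0,1]); tip=st['tcp_pos']+.0745*z
r=hole_R().inv().apply(tip-HOLE); print("tip in tool axes rel hole mm",r*1e3,"force",st['wrist_force'],"axial",st['wrist_force']@z,"gap",st['finger_gap'],st['clock'])
print("side tip,h36,hole",(proj("side",[tip,tip-.036*z,HOLE])-[235,250]+.475)*20)
print("top",(proj("top",[tip,tip-.036*z,tip-.048*z,HOLE])-[168,200]+.48)*22)
delta(hole_tcp(.006),hole_R())
E
python3 look.py 13
```

```text
clock: 14.7
tcp_pos: [0.4796, 0.2375, 0.1296]
orientation: [0.1, 0.758, 0.639, 0.085]
wrist_force: [0.2, -0.1, -0.7]
finger_gap: 0.0104
tip in tool axes rel hole mm [ 0.4717  0.9293 -6.7308] force [-0.7726 -0.2534 -0.6067] axial 0.39724884209115063 gap 0.010489441536432864 14.8
side tip,h36,hole [[265.9538 310.3961]
 [319.8896 133.6935]
 [263.5219 343.5408]]
top [[373.6802 235.8496]
 [312.9516 284.4124]
 [292.0214 301.1515]
 [387.4209 234.2743]]
turn/8deg [ 0.02  -0.003 -0.018] shift in start axes [-0.009 -0.014  0.015] shift in target axes [-0.009 -0.014  0.015] j [ 0.387  0.133 -0.481  0.73  -0.138  0.542]
```

View pics/s13d.png

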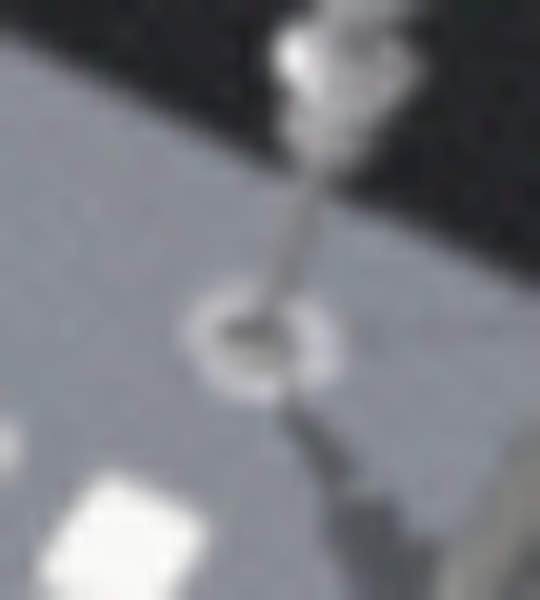

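View pics/t13e.png

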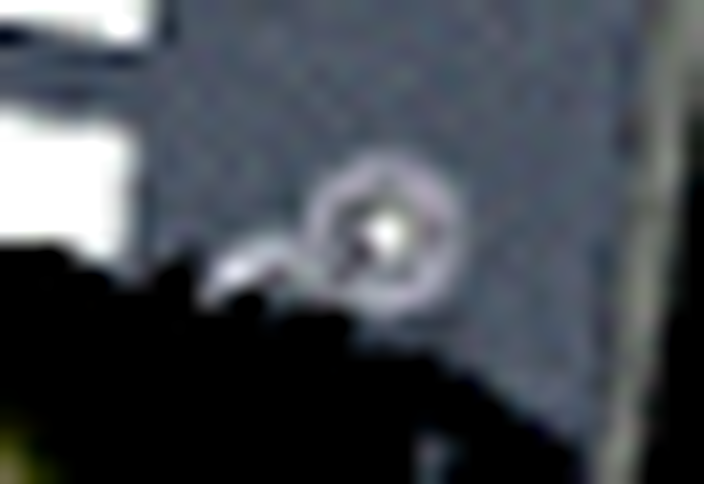

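```bash
python3 - <<'E'
from h import *
a=cv2.imread("pics/top0.png").astype(int); b=cv2.imread("pics/t13.png").astype(int)
d=(b-a).mean(2)
print("top rows 206-216 cols 180-190"); print(d[205:217,178:192].astype(int))
print(a.mean(2)[205:217,178:192].astype(int));print(b.mean(2)[205:217,178:192].astype(int))
E
```

```text
top rows 206-216 cols 180-190
[[   0    1    0   -5   -3    3   -4   -1    5    2    0   -1    0    0]
 [  -1    0   -4    4    3    5   -4    0    0   -3    2    1    0   -2]
 [  -5    3   -4    1    1   -4    5    0    0    1   -2    1    1    2]
 [   2    4    2   -2   -2    1   -1    2   -1    3    1    4   -2    3]
 [   4   -6   -7    0   -1    1   -9    0    5    2   -4   -8    0    0]
 [  -6   13   21   11   -6    1  -38  -13    6    0   -3   -1    1   -7]
 [  34   55   57   40  -10   -1  -68  -33    5    3    0   -1   -1    4]
 [  81   50    4   33   27  -34  -22   -3    0    4    0    0   -1   -3]
 [ -23  -65   -4    0   17   -1    0    4   -1   -1   -1   -2    4    6]
 [ -69  -65  -47  -53  -61  -72  -10    5   -1   -6  -10    0    2    4]
 [ -79  -86  -85  -91  -82  -89  -27  -22  -13  -19   -5    1   -3    2]
 [ -84  -91 -101  -87  -93  -88  -97  -83  -74  -54  -25  -13   -3    2]]
[[114 115 116 118 115 114 115 116 109 111 116 114 114 115]
 [117 113 116 110 108 108 119 121 119 115 109 113 114 116]
 [116 115 116 111 117 129 148 152 147 129 115 112 112 112]
 [113 112 109 11
[... 524 characters left out ...]
6 116 113 112 118 110 115 114 114 117 113 115 115]
 [115 114 112 114 112 113 115 121 120 111 111 114 114 114]
 [111 118 112 112 119 125 153 152 147 131 113 113 113 115]
 [115 117 111 110 138 163 158 141 159 164 137 118 113 113]
 [113 112 109 108 160 131 115 148 146 157 152 119 115 116]
 [110 125 134 131 157 122 148 220 166 134 141 123 115 111]
 [148 172 173 157 148 131 107 176 153 150 149 119 109 117]
 [197 164 120 146 153 121 140 144 138 168 140 114 114 113]
 [ 93  48 109 113 125 137 159 170 168 147 120 112 118 117]
 [ 47  45  71  58  53  36 107 129 109 103 100 111 116 115]
 [ 36  29  27  20  33  24  88  92 102  97 106 114 113 117]
 [ 31  24  14  26  19  26  18  36  35  56  90 105 115 117]]
```

```bash
python3 - <<'E'
from h import *
a=cv2.imread("pics/side0.png").astype(int); b=cv2.imread("pics/s13.png").astype(int)
print("side rows 258-269 cols 242-255"); print((b-a).mean(2)[257:270,242:256].astype(int))
print(a.mean(2)[257:270,242:256].astype(int))
h=HOLE+zh*.0067
for k,q in (("al",h),("al+1x",h+hole_R().apply([.001,0,0])),("al+1y",h+hole_R().apply([0,.001,0]))): print(k,proj("side",[q]),proj("top",[q]))
st=env.get_state(); z=Rc().apply([0,0,1]); print(z,-zh)
E
```

```text
side rows 258-269 cols 242-255
[[  6   8   5   7   4   2  10  67 111 112  91  44  14  -4]
 [  4   8   9   8   6   8   6  25  70  67  53  14   2   0]
 [  7  10   7   8   6   7   9   9  25  21  11   8   7   3]
 [  2   7   6   5   7   8   6   7  -8   4   3   1   7   3]
 [  7   6   8  10   6   6  11   1  -8   3   7   6   6   7]
 [ 11   5   8   9  10   6   6  -5  -2  10   9  10  11   6]
 [ 10   7   9  12  10   3  -1 -14   1   5   7   4   4   4]
 [  3   4  10  10   7   7 -11 -19   2   8   7  10   8   8]
 [  7  11   4   8   7   7 -22 -14   7   5   6   6   3   8]
 [  5   5   8   9   8   7   1   6   8   6   0  -6   3   2]
 [  7   6  11   6  10   8   7   7   9  10   3   0   4   6]
 [  7   6   8   9  10  10   3  -8   5   8   9   6   6   9]
 [  8  10   6   8   9  10   7 -29  -2   6   8   6  10   3]]
[[132 131 128 113  90  68  49  36  38  32  33  35  33  39]
 [134 133 135 132 131 109  91  74  57  44  33  38  36  34]
 [134 131 133 133 135 130 130 127 100  76  54  36  36  35]
 [136 134 135 135 133 135 136 131 132 125 102  82  62  47]
 [135 136 134 132 137 135 132 133 132 134 129 128 114  86]
 [133 136 135 133 133 134 133 135 133 130 133 135 129 129]
 [133 134 133 133 140 144 141 139 134 135 133 134 134 134]
 [136 137 138 149 163 157 151 151 145 136 134 132 132 133]
 [134 133 156 177 171 148 155 176 169 149 135 132 135 134]
 [135 139 165 167 125 108 115 143 181 168 141 137 133 133]
 [135 137 151 170 149 137 130 135 173 169 143 133 132 134]
 [136 134 136 168 169 156 157 166 182 173 141 135 134 132]
 [136 133 135 148 166 176 179 178 163 145 133 133 133 137]]
al [[248.18726963 265.08918788]] [[184.63171663 210.56282374]]
al+1x [[248.04397813 265.30973845]] [[184.3034391  210.51582862]]
al+1y [[247.86535075 264.93756861]] [[184.66499248 210.23782676]]
[ 0.25793846 -0.0433724  -0.96518733] [ 0.25517517 -0.04327735 -0.96592583]
```

```bash
python3 -m inch '[[0,0,0,-0.028,0.025,0,1],[0,0,0,0,0,0,1],[0,0,0,0,0,0,1]]'
python3 look.py 14
python3 - <<'E'
from h import *
for n,k,r,c in(("top","t",slice(206,215),slice(180,190)),("side","s",slice(258,270),slice(243,254))):
    a=cv2.imread(f"pics/{n}0.png").astype(int); b=cv2.imread(f"pics/{k}14.png").astype(int)
    print(n,r.start,c.start);print((b-a).mean(2)[r,c].astype(int))
E
```

```text
clock: 15.1
tcp_pos: [0.4806, 0.2358, 0.13]
orientation: [0.101, 0.758, 0.639, 0.085]
wrist_force: [-0.4, -0.1, -0.8]
finger_gap: 0.0102
tip in tool axes rel hole mm [-1.0986  1.8733 -6.4934] force [ 0.3072  0.3106 -0.9478] axial 0.9804350761845745 gap 0.010556803763157476 15.2
side tip,h36,hole [[264.0369 301.765 ]
 [317.7474 125.0864]
 [263.5219 343.5408]]
top [[386.1044 230.4153]
 [325.634  278.7062]
 [304.7926 295.3516]
 [387.4209 234.2743]]
turn/8deg [ 0.017 -0.001 -0.018] shift in start axes [ 0.022 -0.034  0.01 ] shift in target axes [ 0.022 -0.034  0.01 ] j [ 0.383  0.133 -0.481  0.73  -0.137  0.538]
top 206 180
[[ -4   3   4   0  -4   1  -7   1   3   2]
 [ -4   2   2   2   0   1  -3   0   0   1]
 [  4  -6  -1  -2   2   6  -1   4  -3   1]
 [ -8   0  -4   6 -16 -16  -6   6  -3  -2]
 [ 36  36   2   4 -49 -60 -20   3   0   1]
 [ 90  96   8   1 -63 -60  -8   2  -4   0]
 [ 13  20   9 -15 -28  -8   5   2   6  -2]
 [-12   0 -19  -5   6   8   4   4  -1  -4]
 [-98 -62 -90 -89 -64 -16   0  -9 -12  -4]]
side 258 243
[[  9   5   6   7  12   9  42  62  39  19   1]
 [ 10   9   9   7  10   5   8  16  10   5   7]
 [  9   8   6   8   7   4   0 -10   5   8   3]
 [  7   9  10   5   7   7  -4  -2   5  10   6]
 [  3   7   8   8   6   3 -10   4  12  10   5]
 [  8   8  12   9   5  -7 -15   3   7   8   6]
 [  2  11  10  10   0 -18  -3   2   8   9   9]
 [ 10   5  10   9  -1 -27   1  11   7   7   8]
 [  6   7   8   9   5   3   8   8   1   3  -1]
 [  6  10   7   9   9   9   6   7   6   5   7]
 [  7   9   9   9  10   3  -7   4   7   8   6]
 [  7   8   6  10  11   6 -31  -2   5  11   9]]
```

View pics/s14d.png

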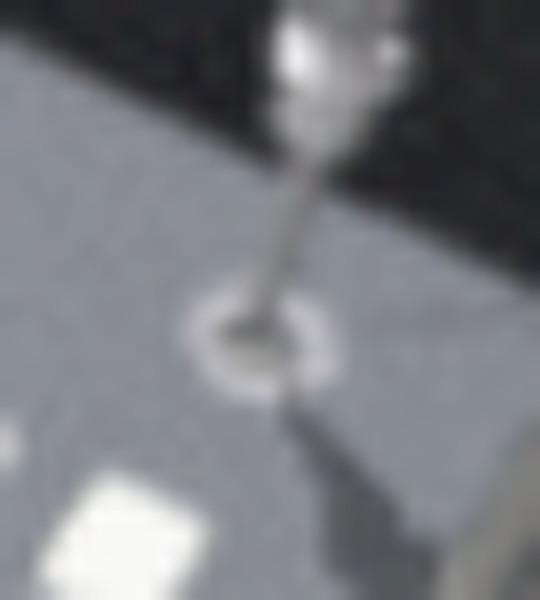

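```bash
python3 -m inch '[[0,0,0,0,0,0.06,1],[0,0,0,0,0,0.06,1],[0,0,0,0,0,0.06,1],[0,0,0,0,0,0.06,1],[0,0,0,0,0,0,1],[0,0,0,0,0,0,1]]'
python3 look.py 15
```

```text
clock: 15.8
tcp_pos: [0.4835, 0.2353, 0.1181]
orientation: [0.1, 0.758, 0.639, 0.085]
wrist_force: [0.6, 0.1, -0.6]
finger_gap: 0.0102
tip in tool axes rel hole mm [-1.0535  2.0037  5.4904] force [-0.3961  0.0141 -0.3826] axial 0.26670625603023546 gap 0.010428935039099614 15.9
side tip,h36,hole [[245.793  359.126 ]
 [298.8989 184.4713]
 [263.5219 343.5408]]
top [[405.3392 214.097 ]
 [345.8544 261.6071]
 [325.3583 277.9789]
 [387.4209 234.2743]]
turn/8deg [ 0.018 -0.001 -0.018] shift in start axes [ 0.021 -0.036 -0.23 ] shift in target axes [ 0.021 -0.036 -0.23 ] j [ 0.38   0.149 -0.494  0.701 -0.136  0.535]
```

View pics/s15d.png

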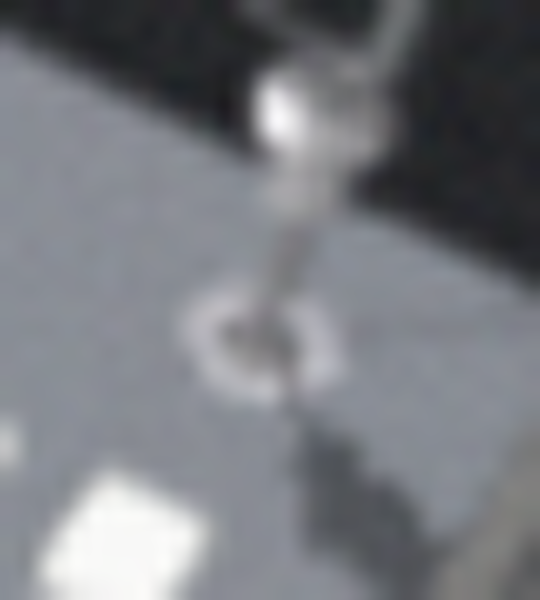

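View pics/t15e.png

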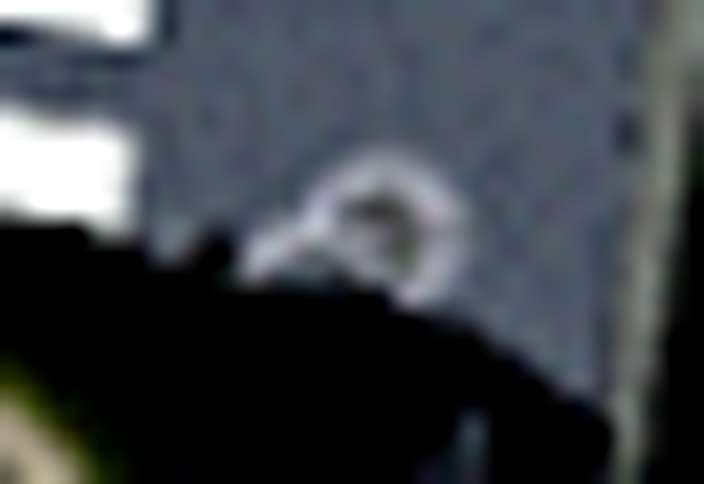

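```bash
for i in 1; do python3 -m inch '[[0,0,0,0,0,0.04,1],[0,0,0,0,0,0.04,1],[0,0,0,0,0,0.02,1],[0,0,0,0,0,0,1],[0,0,0,0,0,0,1]]'; done
python3 look.py 16
```

```text
clock: 16.4
tcp_pos: [0.4849, 0.2351, 0.1135]
orientation: [0.1, 0.758, 0.639, 0.085]
wrist_force: [-1.5, 0.4, 0.9]
finger_gap: 0.0103
tip in tool axes rel hole mm [-1.104   1.9411 10.4304] force [-0.7758  0.3823  1.1434] axial -1.3201744131667732 gap 0.010452673174267757 16.5
side tip,h36,hole [[239.2732 382.6273]
 [292.1153 208.8023]
 [263.5219 343.5408]]
top [[413.5869 208.3405]
 [354.4981 255.5258]
 [334.1406 271.7839]
 [387.4209 234.2743]]
turn/8deg [ 0.017 -0.001 -0.018] shift in start axes [ 0.022 -0.034 -0.329] shift in target axes [ 0.022 -0.035 -0.329] j [ 0.379  0.155 -0.5    0.689 -0.136  0.534]
```

```bash
python3 -m inch '[[0,0,0,0,0,0.025,1],[0,0,0,0,0,0.025,1],[0,0,0,0,0,0.01,1],[0,0,0,0,0,0,1],[0,0,0,0,0,0,1]]'
python3 look.py 17
```

```text
clock: 17.0
tcp_pos: [0.4857, 0.235, 0.1107]
orientation: [0.101, 0.758, 0.639, 0.085]
wrist_force: [-1.8, -0.0, 3.1]
finger_gap: 0.0104
tip in tool axes rel hole mm [-1.0833  2.0161 13.4488] force [-0.7323 -0.725   3.1778] axial -3.224502734103333 gap 0.010211703950087914 17.1
side tip,h36,hole [[234.4357 396.8191]
 [287.1375 223.4918]
 [263.5219 343.5408]]
top [[418.3138 203.9898]
 [359.4773 250.9886]
 [339.2082 267.1813]
 [387.4209 234.2743]]
turn/8deg [ 0.018 -0.001 -0.018] shift in start axes [ 0.022 -0.036 -0.389] shift in target axes [ 0.022 -0.037 -0.389] j [ 0.378  0.159 -0.503  0.681 -0.136  0.533]
```

```bash
python3 -m inch '[[0,0,0,0,0,0.02,1],[0,0,0,0,0,0.01,1],[0,0,0,0,0,0,1],[0,0,0,0,0,0,1],[0,0,0,0,0,0,1]]'
python3 look.py 18
```

```text
clock: 17.6
tcp_pos: [0.4862, 0.235, 0.1096]
orientation: [0.101, 0.758, 0.639, 0.085]
wrist_force: [-3.0, -0.2, 6.5]
finger_gap: 0.0107
tip in tool axes rel hole mm [-0.9966  2.2269 14.6138] force [-3.8926 -1.2443  6.5215] axial -7.244599754935393 gap 0.010414309980898019 17.7
side tip,h36,hole [[231.1908 402.0855]
 [283.9306 228.9649]
 [263.5219 343.5408]]
top [[419.7051 200.9534]
 [360.9821 247.9633]
 [340.7527 264.1593]
 [387.4209 234.2743]]
turn/8deg [ 0.021 -0.002 -0.018] shift in start axes [ 0.02  -0.039 -0.412] shift in target axes [ 0.02  -0.04  -0.412] j [ 0.377  0.161 -0.504  0.678 -0.136  0.532]
```

```bash
python3 -m inch '[[0,0,0,0,0,0.01,1],[0,0,0,0,0,0,1],[0,0,0,0,0,0,1],[0,0,0,0,0,0,1],[0,0,0,0,0,0,1],[0,0,0,0,0,0,1]]'
python3 look.py 19
python3 - <<'E'
from h import *
s=cv2.imread("pics/s19.png"); crop(s,262,155,292,190,16,"s19p"); 
a=crop(s,200,150,340,290,4,"s19w")
E
```

```text
clock: 18.3
tcp_pos: [0.4863, 0.235, 0.1094]
orientation: [0.101, 0.758, 0.639, 0.086]
wrist_force: [-4.3, -0.8, 9.0]
finger_gap: 0.0105
tip in tool axes rel hole mm [-0.9128  2.3526 14.7718] force [-4.8078 -0.9366  9.7786] axial -10.638624456950165 gap 0.010407895893326686 18.4
side tip,h36,hole [[229.9263 402.8247]
 [282.7312 229.731 ]
 [263.5219 343.5408]]
top [[419.4508 199.783 ]
 [360.7642 246.8452]
 [340.5475 263.0592]
 [387.4209 234.2743]]
turn/8deg [ 0.023 -0.003 -0.018] shift in start axes [ 0.019 -0.041 -0.416] shift in target axes [ 0.019 -0.042 -0.415] j [ 0.377  0.161 -0.504  0.677 -0.136  0.532]
```

View pics/s19p.png

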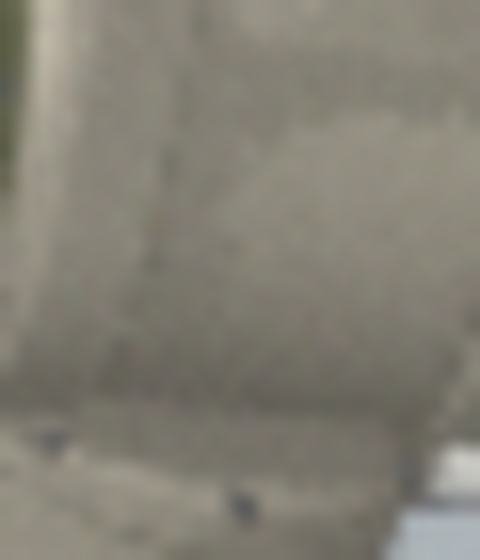

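View pics/s19w.png

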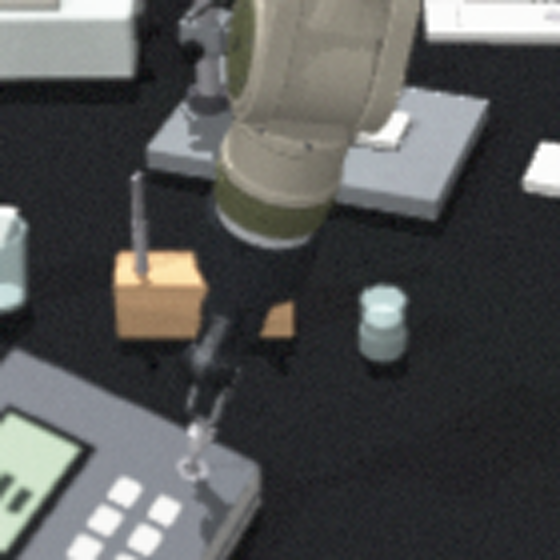

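```bash
python3 - <<'E'
from h import *
t=cv2.imread("pics/t19.png"); crop(t,120,130,400,260,2.8,"t19w"); 
a=cv2.imread("pics/t9.png").astype(int)[170:250,315:390]; b=t.astype(int)[170:250,315:390]
print("stand region max diff (t9 vs now)",np.abs(cv2.blur((a-b).mean(2),(3,3))).max())
E
```

```text
stand region max diff (t9 vs now) 15.962962962962962
```

View pics/t19w.png

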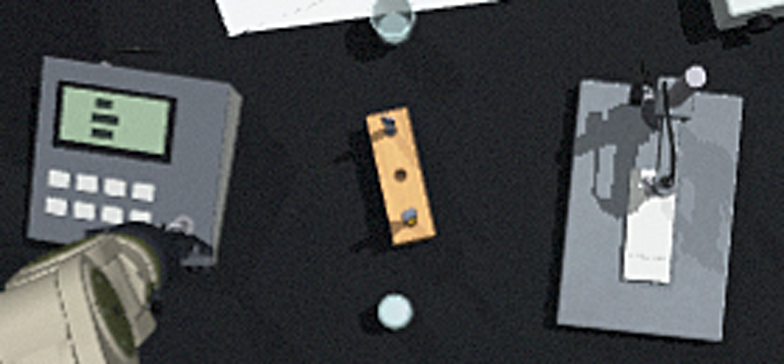

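```bash
python3 - <<'E'
from h import *
s=env.get_state(); print(s['wrist_force'],s['finger_gap'],s['clock']); print(env.hand_in())
E
```

```text
[-4.80784881 -0.93662325  9.77858335] 0.010407895893326686 18.4
the job is handed in; nothing more can be done
None
```

The job is handed in at 18.4 s. As far as I could measure it met both steps, but the hand-in gave no verdict.

**Plate:** I gripped the white plate on the stand by its far end, slid it under the probe and let go. After release, the top camera put the spot's centre about 1–1.5 mm from the probe tip (limit 5 mm), and the side camera showed it centred. At one point the fingers dragged on the base with up to about 12 N, so I raised the command by 1.5 mm before letting go. In the last top picture the plate looks where I left it. The arm hid the probe from the side camera by then.

**Pin and button:** I took the pin from the rack's middle hole, tilted it 15° to match the panel and corrected its tip by about 2 mm from the camera views. I then put it through the hole and pressed.
- **Force:** the push along the pin rose through the spring's range to about 10 N. That is well past the 4.5 N needed for fully down, so the button should be on its stop. The button's travel itself could not be read.
- **Depth:** the tip reads 14.8 mm below the hole's mouth, against a nominal 13 mm. I take the difference as camera calibration error.
- **Grip:** the fingers hold the pin at a commanded 60 N, with a 10.4 mm reading on the 12 mm handle.

**Bystanders:** in the last top picture the brush, spatula, small beaker and weighing bottle stand where they were. I did not check the big beaker, copper coupon and amber bottle at the end, but no move took the gripper down near them.

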